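# Feed one slice of colour bar onto the marver and nudge it into the chalk ring

## Robot

A 6-joint arm with a two-finger parallel gripper is mounted at the origin on the work surface. World frame = base frame: x ahead of the robot, y to its left, z up, the work surface at z = 0. Lengths are in m, angles in rad, forces in N, time in s.
With the tool pointing down it reaches from about 0.375 to 0.975 m from the base axis. Payload 3.8 kg.
Tool frame: the origin (TCP) lies at the very end of the fingers, on their centre line; the grasp point (between the pads) lies 19 mm behind it; z points along the fingers, y is the direction in which the jaws open and shut (so a half turn about z gives the same grasp; the last joint's range is limited). The gripper opens to 85 mm and grips with 20 to 120 N. Pads are 22 mm wide; open, the fingers measure 114 mm over their backs; the gripper's body (76 mm by 85 mm) begins 54 mm behind the grasp point. The pads swing forward as they close: fully open they stand 13 mm farther back than shut.
Start: joints at [-0.037, 0.264, 1.604, -0, 1.274, -0.037], TCP at [0.675, -0, 0.231] pointing down, gripper open.
Joint ranges: [-2.63, 2.63], [-0.94, 2.18], [0.31, 2.57], [-1.31, 4.45], [0, 2.66], [-2.55, 2.55]. Speed limits (rad/s): [2.57, 2.57, 3.14, 3.14, 3.14, 3.14].

## Interface

Orientations are given as a rotation vector (axis times angle).
In Python, from workcell import bot, viewer, finish_job gives the robot as it stands.
- The arm moves only by the tool servo_tool, never from a script. Its argument "plan" is a list that holds one entry, the list of rows, each a list of 6 numbers: the shift along the tool's x, y, z in cm, then the turn, a rotation vector about the tool's x, y, z in degrees. A call has 1 to 20 rows; each row is the pose to reach, as a shift and turn from the pose measured when the call began, along the tool's axes at that moment; what a row does not reach only later rows make up. A row lasts 1/12 s, in which the tool goes at most 41.7 mm and 7.16 degrees, less where a joint would pass 70% of its speed; a pose out of reach is approached as far as the arm can. A call with a gripper value outside its range is refused whole. "claw" is the finger opening in cm, from 0 to 8.54, set as the call begins (left out, the last holds). The fingers move at their own pace and stop on an object; "grip_force" is the grip in N (left out, the last holds). Time passes only in rows, so rows that repeat a pose let the fingers close. It gives the time, the measured TCP pose, the force and the opening at its end, in the units of the state.
- bot.read_state(): the state, without advancing time (a new reading comes with each control period).
- viewer.read_camera(name): name is "scene" or "side" or "wrist"; returns a dict with "color" (400x640x3 uint8, red, green, blue), "fx", "fy", "cx", "cy" (pixels), "k1" (the pictures are not rectified: a ray, as slopes to the right and down, at radius r is drawn at 1 + k1 r^2 times it, then the intrinsics apply), "eye" and "rotation" of the camera in the world; the wrist camera has in their place "T_tool_cam" (4x4, takes a point from camera to tool coordinates, whose origin is the TCP and whose axes are the flange's). Camera axes: x right, y down, z forward; pixel columns grow to the right and rows downward; lengths in m; the calibration is good to about 2 mm. A picture is of the moment at which its call begins: read the wrist's pose just before it. There is no depth.
- finish_job(): hands the job in, once; it reports no verdict.
The state is a dict: "time": time; "q": joint angles; "joint_vel": joint speeds; "joint_torque": joint torques, N m; "tool_pos": TCP position; "tcp_rot": TCP orientation; "wrist_force": force on the tool from outside, world axes, zero at the start; "torque": the same for the moment, N m; "width": opening from 0.0 (shut) to 1.0 (fully open).
Only numpy, scipy, OpenCV 4.12 (cv2) and the standard library are available. Lean on these libraries where they do the work, as an engineer would, in place of code of your own. Each camera call takes 0.05 s, during which the arm holds its last target.

## Task

The gaffer needs one slice of orange glass on the steel bench for the next pick-up. Press the feeder's red plunger once, all the way down, and let it come back up, so that a single slice comes out; then push that slice aside with the fingertips, flat on the bench, until it lies wholly inside the white chalk ring. Do not pick the slice up or tip it over, leave the other slices in the feeder, and leave everything else on the bench where it is.

Things in the scene. Friction and masses are not known exactly. Their poses are not given: they have to be found in the camera images.
- feeder: Green slice feeder fixed to the bench, 150 x 53 x 48 mm (feet 85 wide). Origin: on the bench under the axis of its upright clear magazine tube (45 mm outside, 56 high); +x points out of the outlet, z up. It reaches x = -130 to +22 mm. The plunger drives an 8 mm high blade, 2 mm per mm, which pushes the lowest slice out along +x on the bench; it returns with the plunger and the next slice drops.
- plunger_top (a point): Centre of the flat top of the plunger's red palm cap (36 mm diameter, 9 mm thick). It is 85 mm above the bench when up, at x = -80 mm, y = 0 in the feeder's frame, and sinks straight down by 27 mm when fully pressed.
- plunger (a joint): Plunger travel in m: 0 up, 0.027 fully down on its solid stop. A spring returns it: about 4 N at the start of the press, about 10 N at the bottom.
- outlet (a point): Point on the bench 51 mm in front of the magazine axis (feeder x = +51 mm, y = 0): about where the centre of the slice that came out lies after one full, slow press (within some 5 mm); a quick jab throws it some 30 mm further along +x.
- slice_1: The slice that comes out first: an orange glass disc, 32 mm diameter, 10 mm thick, about 21 g. Origin: centre of its underside, z up. At the start it lies flat on the bench, lowest in the magazine; its axis is the tube's axis.
- slice_2: The second slice from the bottom, same size and origin; it stays in the feeder and drops to the bench inside the tube (some 10 mm lower) when the blade goes back.
- slice_3: Third slice from the bottom, same size; stays in the feeder.
- slice_4: Top slice, same size; stays in the feeder.
- chalk_ring: White chalk ring drawn on the bench, 68 mm inside and 78 mm outside diameter, flat (no thickness to feel). Origin: its centre, on the bench top. It lies to the left or the right of the outlet, about 100 to 150 mm off.
- beeswax: Loose yellow block of beeswax, 55 x 40 x 26 mm; origin at the centre of its underside. It lies on the side of the outlet opposite to the ring. To be left alone.
- paperweight: Loose green glass paperweight, 56 mm diameter, 43 mm high, in front of the outlet some 180 mm from the magazine axis; origin at the centre of its underside. To be left alone.
- tweezers: Loose steel tweezers lying flat, 140 mm long (x), 25 mm wide, 8 mm high, beside the rear of the feeder; origin at the middle, underside. To be left alone.
- jacks: Loose steel jacks, 300 mm long, 14 mm high, far to the right side of the bench; origin between blades and bow, at bench height. To be left alone.
- tool_can: Loose dark tin with tools, 96 mm diameter, 190 mm high with the tools, far to the left; origin at the centre of its underside. To be left alone.
- frit_jar: Loose amber jar, 70 mm diameter, 90 mm high, far to the left; origin at the centre of its underside. To be left alone.
- cork_paddle: Loose cork paddle with a wooden handle, 240 x 75 mm, 24 mm high, far to the right; origin near its middle, at bench height. To be left alone.

How it is judged:
By the outcome, as a careful person would: the job done as asked, in the order asked, and still so for the second after the job is handed in, with the robot touching nothing.
It also fails if it takes over 48 s, if anything falls off the work surface, if the arm or the gripper's body presses on something with over 40 N, if the wrist force passes 120 N, or if a joint passes its speed limit or range.

## Working session

There is one attempt and no reset: what is moved stays moved. The work goes in short steps, Python scripts to look and compute and a tool call to move; the robot and the scene stay as the last step left them, time stands still between calls to the robot, and variables do not carry over. Pictures are saved under pics/ and viewed, and the job is handed in when it is done.

Besides the shell and the picture viewer there is one more tool, called after "Call:" as name(argument=value, ...), one argument or row to a line, values as JSON. servo_tool: Moves the arm, as the interface text tells. Its arguments: {"type":"object","properties":{"plan":{"type":"array"},"claw":{"type":"number"},"grip_force":{"type":"number"}},"required":["plan"]}

```bash
ls; mkdir -p pics
python3 - <<'E'
from workcell import bot, viewer
import cv2, numpy as np
s=bot.read_state(); print(s)
for n in ["scene","side","wrist"]:
    c=viewer.read_camera(n)
    cv2.imwrite(f"pics/{n}0.png",c["color"][:,:,::-1])
    print(n,{k:v for k,v in c.items() if k!="color"})
E
```

```text
pics
{'time': 0.0, 'q': array([-3.69287695e-02,  2.64749551e-01,  1.60540013e+00,  7.97824551e-06,
        1.27370321e+00, -3.69081643e-02]), 'joint_vel': array([ 0.0003553 , -0.00119269,  0.00033385, -0.00012341, -0.00084504,
       -0.00056289]), 'joint_torque': array([ 6.10465631e-04, -5.15121067e+01, -3.67308676e+01, -4.07824507e-05,
        1.31324201e-02,  1.46811578e-05]), 'tool_pos': array([6.74254677e-01, 8.92202668e-06, 2.29950352e-01]), 'tcp_rot': array([-2.22029156, -2.22024061,  0.00240607]), 'wrist_force': array([-0.42623162,  0.1644398 , -0.30055886]), 'torque': array([ 0.06273778, -0.00251005, -0.04806787]), 'width': 1.0031272262956923}
scene {'fx': 397.4625262756858, 'fy': 397.4625262756858, 'cx': 328.0553524682015, 'cy': 196.25712882278975, 'k1': 0.014931580155526642, 'eye': array([ 0.96054365, -0.76657948,  0.79702367]), 'rotation': array([-2.21838335, -0.51108759,  0.2656046 ])}
side {'fx': 444.73955774032737, 'fy': 444.73955774032737, 'cx': 319.2648091007914, 'cy': 203.1454042319494, 'k1': -0.06949482944377955, 'eye': array([0.34274795, 1.05461383, 0.9301761 ]), 'rotation': array([-0.31193253,  2.72627317, -1.32088457])}
wrist {'fx': 308.49197723353234, 'fy': 308.49197723353234, 'cx': 317.69965976590987, 'cy': 201.83147518318765, 'k1': -0.04729560438081554, 'T_tool_cam': array([[-7.32095418e-04, -9.49024854e-01, -3.15200396e-01,
         8.07651258e-02],
       [ 9.99999658e-01, -5.73247333e-04, -5.96665496e-04,
        -1.54546343e-04],
       [ 3.85562599e-04, -3.15200725e-01,  9.49024949e-01,
        -1.42470297e-01],
       [ 0.00000000e+00,  0.00000000e+00,  0.00000000e+00,
         1.00000000e+00]])}
```

View pics/scene0.png

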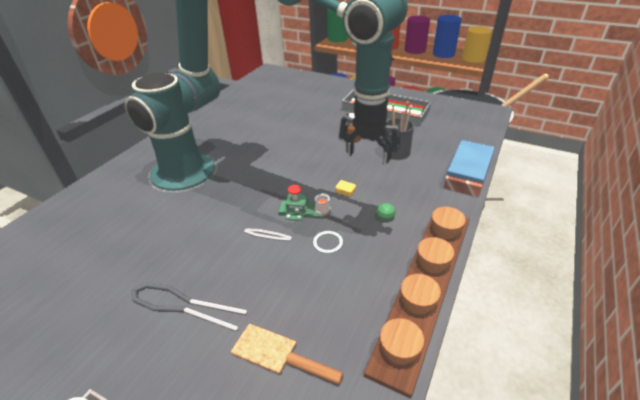

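View pics/side0.png

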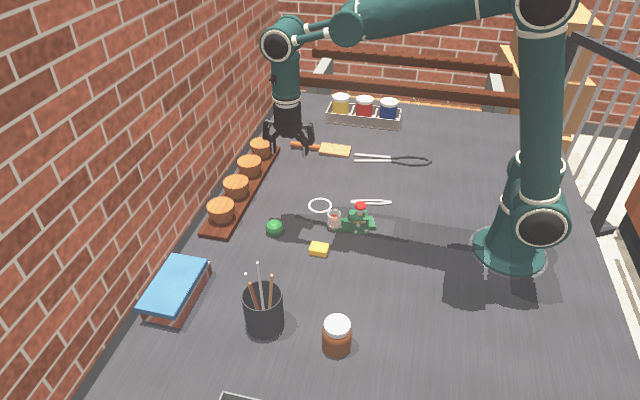

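View pics/wrist0.png

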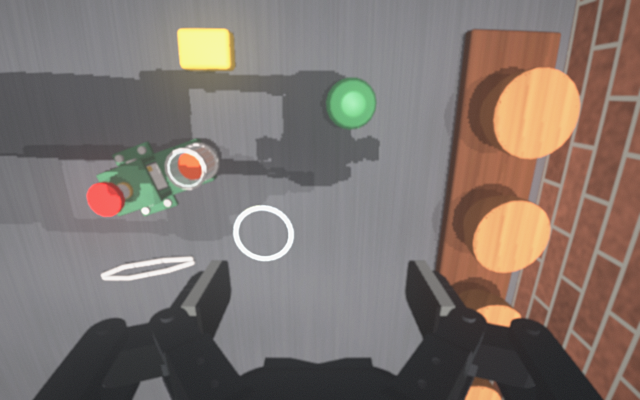

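The overhead wrist view shows the red cap at about (105,199), the tube rim at about (187,167) and the ring at about (263,233). The wax is at (205,48) and the paperweight at (351,103). Next I'll measure them.

```bash
cat > h.py <<'E'
from workcell import bot, viewer
import cv2, numpy as np
from scipy.spatial.transform import Rotation as R
def cam(n):
    s=bot.read_state(); c=viewer.read_camera(n)
    if n=="wrist":
        T=np.eye(4);T[:3,:3]=R.from_rotvec(s["tcp_rot"]).as_matrix();T[:3,3]=s["tool_pos"]
        T=T@c["T_tool_cam"]; c["Rm"]=T[:3,:3];c["eye"]=T[:3,3]
    else: c["Rm"]=R.from_rotvec(c["rotation"]).as_matrix()
    c["K"]=np.array([[c["fx"],0,c["cx"]],[0,c["fy"],c["cy"]],[0,0,1]]);c["D"]=np.array([c["k1"],0,0,0,0.])
    c["s"]=s
    return c
def ray(c,uv):
    u=cv2.undistortPoints(np.array([[uv]],float),c["K"],c["D"])[0,0]
    return c["Rm"]@np.array([u[0],u[1],1])
def pt(c,uv,z):
    d=ray(c,uv); return c["eye"]+d*(z-c["eye"][2])/d[2]
def proj(c,P):
    r=cv2.Rodrigues(c["Rm"].T)[0]; t=-c["Rm"].T@c["eye"]
    return cv2.projectPoints(np.atleast_2d(np.array(P,float)),r,t,c["K"],c["D"])[0][:,0]
def pts(c,cs,z): return np.array([pt(c,p,z) for p in cs])
def blobs(mask,amin=20):
    n,l,st,ce=cv2.connectedComponentsWithStats(mask.astype(np.uint8))
    return [(l==i,st[i],ce[i]) for i in range(1,n) if st[i][4]>=amin]
def hsv(c): return cv2.cvtColor(c["color"],cv2.COLOR_RGB2HSV)
E
python3 - <<'E'
from h import *
for n in ["wrist","scene","side"]:
    c=cam(n); H=hsv(c); h,s,v=[H[...,i].astype(int) for i in range(3)]
    def out(name,m,z,amin=20):
        for b,st,ce in blobs(m,amin):
            p=pt(c,ce,z)
            if .3<p[0]<.9 and abs(p[1])<.35: print(n,name,st,ce.round(1),p.round(4))
    out("red",((h<4)|(h>176))&(s>180)&(v>120),.085)
    out("white",(s<30)&(v>190),0)
    out("yellow",(h>22)&(h<34)&(s>150)&(v>120),.026)
    out("green",(h>55)&(h<80)&(s>130)&(v>80),.02)
    if n!="x": 
        x0,y0=dict(wrist=(60,110),scene=(230,160),side=(290,180))[n]
        w,hh=(250,170) if n=="wrist" else (125,85)
        cr=c["color"][y0:y0+hh,x0:x0+w,::-1]; cv2.imwrite(f"pics/crop_{n}.png",cv2.resize(cr,(750,510),interpolation=cv2.INTER_CUBIC))
E
```

```text
wrist white [167 143  40  47 465] [186.7 165.4] [0.5115 0.0045 0.    ]
wrist white [164 200   7   7  44] [167.  202.8] [ 0.4792 -0.0443  0.    ]
wrist white [233 205  61  56 985] [262.9 232.2] [ 0.6013 -0.0852  0.    ]
wrist white [141 207   8   8  49] [144.6 210.3] [ 0.4474 -0.0547  0.    ]
wrist white [101 257  94  24 941] [147.5 268.3] [ 0.4354 -0.141   0.    ]
scene white [244 229  48  11 230] [267.8 233.9] [ 0.4386 -0.134   0.    ]
scene white [313 231  30  22 235] [327.1 241.4] [ 0.6035 -0.0881  0.    ]
side white [308 197  24  21 154] [320.7 205.8] [ 0.5969 -0.0801  0.    ]
side white [350 199  42   6 146] [372.7 201. ] [ 0.4304 -0.1458  0.    ]
```

View pics/crop_wrist.png

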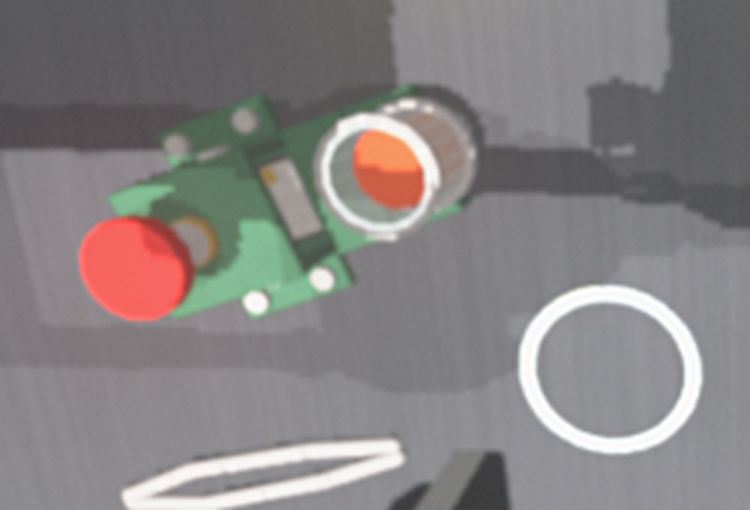

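View pics/crop_scene.png

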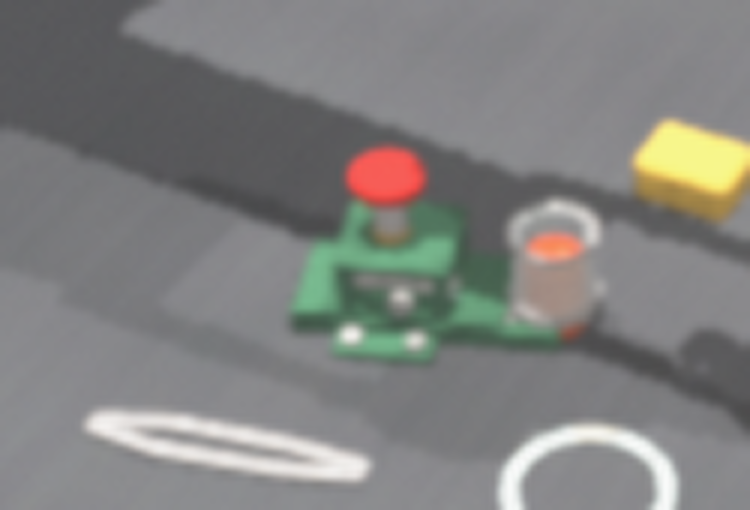

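View pics/crop_side.png

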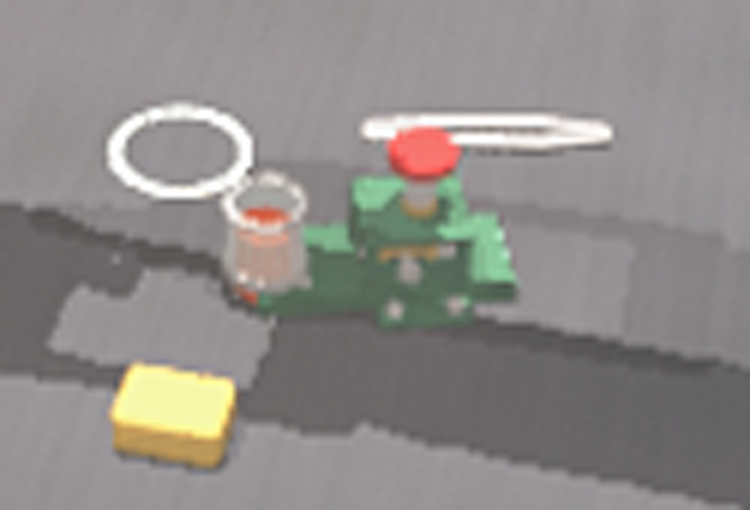

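Run:
```python
from h import *
c=cam("wrist"); H=hsv(c); print(H[199,105],H[48,205],H[103,351],H[167,187],H[190,150]); 
c=cam("scene"); H=hsv(c); print(H[190,294],H[187,345],H[212,386])
```

```text
[  1 156 247] [ 30  87 247] [ 68  71 238] [  6 170 206] [ 69  78 190]
[  1 164 247] [ 30 110 247] [ 66 100 193]
```

Run:
```python
from h import *
for n in ["wrist","scene","side"]:
    c=cam(n); H=hsv(c); h,s,v=[H[...,i].astype(int) for i in range(3)]
    def out(name,m,z,amin=20):
        for b,st,ce in blobs(m,amin):
            p=pt(c,ce,z)
            if .3<p[0]<.9 and abs(p[1])<.35: print(n,name,st,ce.round(1),p.round(4))
    out("red",((h<4)|(h>176))&(s>140)&(v>220),.085)
    out("yellow",(h>24)&(h<36)&(s>70)&(v>200),.026)
    out("green",(h>60)&(h<75)&(s>60)&(v>100),.02,60)
    # tube rim pixels
    uv=dict(wrist=(60+379/3,110+174/3),scene=(230+553/6,160+234/6),side=(290+264/6,180+203/6))[n]
    for z in (.056,.06): print(n,"tube",z,pt(c,uv,z).round(4))
```

```text
wrist red [ 87 183  34  33 820] [103.  199.6] [ 0.4581 -0.0126  0.085 ]
wrist yellow [ 177   29   52   39 1930] [203.1  48. ] [0.5558 0.1333 0.026 ]
wrist green [ 325   78   50   51 1996] [349.6 102.9] [0.7095 0.0777 0.02  ]
wrist green [ 97 170  21  11 136] [106.3 175.2] [ 0.4204 -0.0028  0.02  ]
wrist green [118 175  48  40 722] [144.3 198.7] [ 0.4624 -0.0325  0.02  ]
wrist green [165 177  17  29 147] [172.1 191.3] [ 0.4987 -0.0232  0.02  ]
wrist tube 0.056 [0.5357 0.013  0.056 ]
wrist tube 0.06 [0.5375 0.0139 0.06  ]
scene red [288 185  12   8  75] [293.8 188.7] [ 0.461  -0.0144  0.085 ]
scene yellow [337 181  18  11 131] [345.4 185.7] [0.5592 0.1298 0.026 ]
scene green [279 194  43  26 416] [296.6 207.1] [ 0.4675 -0.0183  0.02  ]
scene green [377 203  18  16 232] [385.7 210.5] [0.7115 0.0798 0.02  ]
scene tube 0.056 [0.5398 0.0096 0.056 ]
scene tube 0.06 [0.5421 0.0054 0.06  ]
side red [355 202  11   7  47] [360.4 205. ] [ 0.4565 -0.0078  0.085 ]
side yellow [309 241  20  12 173] [318.7 246.4] [0.5533 0.1382 0.026 ]
side green [362 210  14  17 102] [368.7 219.2] [ 0.4287 -0.0243  0.02  ]
side green [266 219  17  15 195] [273.6 226. ] [0.7112 0.0752 0.02  ]
side tube 0.056 [0.5329 0.0175 0.056 ]
side tube 0.06 [0.532  0.0222 0.06  ]
```

Call:
servo_tool(
  plan=[
    [[-0.1, -1.8, 0.8, 0, 0, -2], [-0.3, -4.3, 2, 0, 0, -5], [-0.4, -7, 3.5, 0, 0, -8], [-0.6, -9.7, 5, 0, 0, -11], [-0.7, -12.4, 6.5, 0, 0, -14], [-0.8, -15.1, 7.6, 0, 0, -16], [-1, -17.8, 8.6, 0, 0, -17.5], [-1.1, -20, 9.2, 0, 0, -18], [-1.15, -21.2, 9.5, 0, 0, -18], [-1.15, -21.6, 9.5, 0, 0, -18], [-1.15, -21.6, 9.5, 0, 0, -18], [-1.15, -21.6, 9.5, 0, 0, -18]],
  ],
  claw=0,
  grip_force=20,
)

```text
time: 1.55
tool_pos: [0.4603, -0.0116, 0.1372]
tcp_rot: [1.846, 2.54, 0.002]
wrist_force: [0.6, -0.1, -0.3]
width: -0.002
```

Run:
```python
from h import *
s=bot.read_state(); print(s["time"],s["tool_pos"],R.from_rotvec(s["tcp_rot"]).as_matrix().round(4),s["wrist_force"],s["width"])
for n,(x0,y0) in dict(scene=(230,120),side=(290,140)).items():
    c=cam(n); cr=c["color"][y0:y0+125,x0:x0+160,::-1]; cv2.imwrite(f"pics/p1_{n}.png",cv2.resize(cr,(640,500),interpolation=cv2.INTER_CUBIC))
c=cam("wrist");cv2.imwrite("pics/p1_wrist.png",c["color"][:,:,::-1])
print(proj(c,[[.4585,-.0116,.085],[.536,.0133,.056],[.5846,.029,0]]))
```

```text
1.55 [ 0.46025953 -0.0115678   0.13722286] [[-3.089e-01  9.511e-01  2.500e-03]
 [ 9.511e-01  3.089e-01 -1.000e-04]
 [-9.000e-04  2.300e-03 -1.000e+00]] [ 0.63025264 -0.06801736 -0.26821303] -0.002224735122293077
[[314.92543973 223.38272892]
 [420.24504264 209.15386014]
 [454.64647804 189.23747343]]
```

View pics/p1_scene.png

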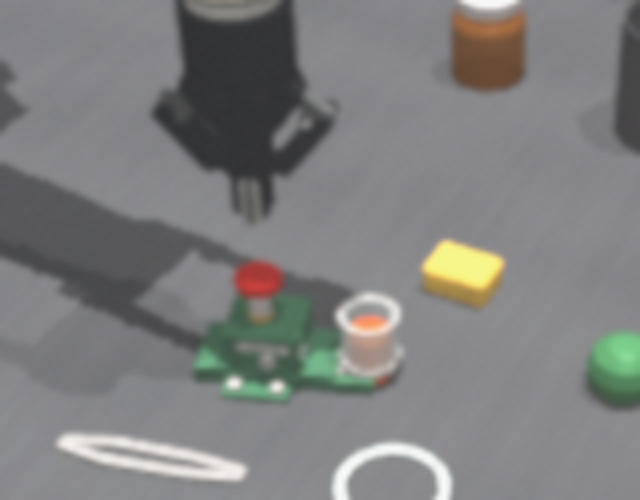

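View pics/p1_side.png

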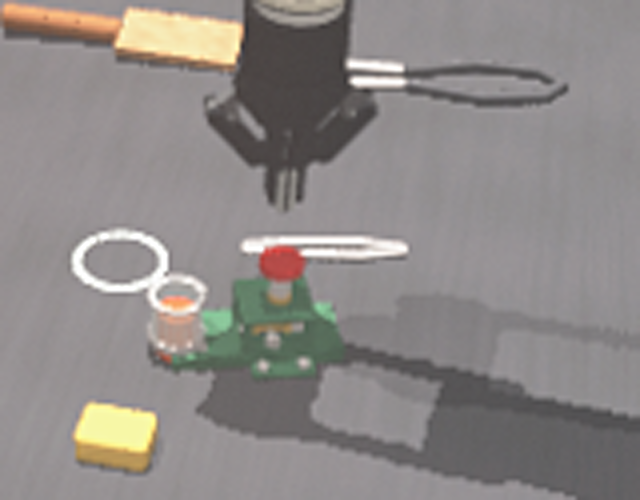

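View pics/p1_wrist.png

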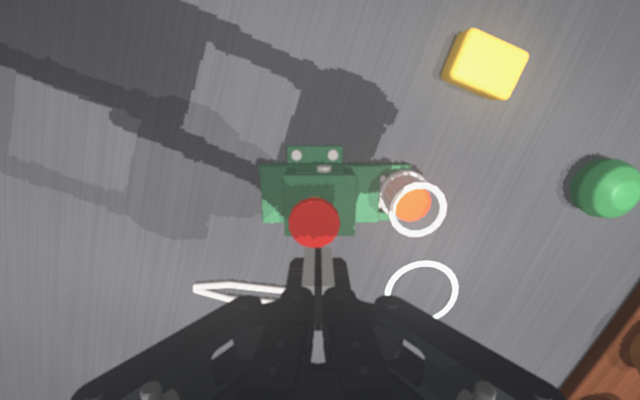

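The shut fingertips hang about 5 cm above the red cap, which sits at (314,222) in the wrist view, 1 px from where my estimate puts it. I'll start the press.

Call:
servo_tool(
  plan=[
    [[0, -0.1, 1, 0, 0, 0], [0, -0.15, 2.5, 0, 0, 0], [0, -0.15, 3.8, 0, 0, 0], [0, -0.15, 4.5, 0, 0, 0], [0, -0.15, 4.6, 0, 0, 0], [0, -0.15, 4.6, 0, 0, 0]],
  ],
)

```text
time: 2.2
tool_pos: [0.4589, -0.012, 0.0903]
tcp_rot: [1.846, 2.542, 0.0]
wrist_force: [-0.4, -0.4, -0.7]
width: 0.002
```

Call:
servo_tool(
  plan=[
    [[0, 0, 0.2, 0, 0, 0], [0, 0, 0.4, 0, 0, 0], [0, 0, 0.55, 0, 0, 0], [0, 0, 0.7, 0, 0, 0], [0, 0, 0.8, 0, 0, 0], [0, 0, 0.9, 0, 0, 0], [0, 0, 1.0, 0, 0, 0], [0, 0, 1.1, 0, 0, 0], [0, 0, 1.2, 0, 0, 0], [0, 0, 1.3, 0, 0, 0], [0, 0, 1.4, 0, 0, 0], [0, 0, 1.5, 0, 0, 0], [0, 0, 1.6, 0, 0, 0], [0, 0, 1.7, 0, 0, 0], [0, 0, 1.8, 0, 0, 0], [0, 0, 1.9, 0, 0, 0], [0, 0, 2.0, 0, 0, 0], [0, 0, 2.1, 0, 0, 0], [0, 0, 2.2, 0, 0, 0], [0, 0, 2.3, 0, 0, 0]],
  ],
)

```text
time: 3.87
tool_pos: [0.4596, -0.012, 0.0685]
tcp_rot: [1.846, 2.541, 0.001]
wrist_force: [-3.1, 0.2, 8.2]
width: -0.002
```

Call:
servo_tool(
  plan=[
    [[0, 0, 0.2, 0, 0, 0], [0, 0, 0.3, 0, 0, 0], [0, 0, 0.4, 0, 0, 0], [0, 0, 0.5, 0, 0, 0], [0, 0, 0.6, 0, 0, 0], [0, 0, 0.7, 0, 0, 0], [0, 0, 0.8, 0, 0, 0], [0, 0, 0.9, 0, 0, 0], [0, 0, 1.0, 0, 0, 0], [0, 0, 1.08, 0, 0, 0], [0, 0, 1.15, 0, 0, 0], [0, 0, 1.2, 0, 0, 0], [0, 0, 1.2, 0, 0, 0], [0, 0, 1.2, 0, 0, 0]],
  ],
)

```text
time: 5.03
tool_pos: [0.4597, -0.012, 0.0585]
tcp_rot: [1.846, 2.541, 0.001]
wrist_force: [-7.2, 0.7, 15.9]
width: -0.0
```

Call:
servo_tool(
  plan=[
    [[0, 0, 0.25, 0, 0, 0], [0, 0, 0.35, 0, 0, 0], [0, 0, 0.4, 0, 0, 0], [0, 0, 0.4, 0, 0, 0]],
  ],
)

```text
time: 5.37
tool_pos: [0.4599, -0.012, 0.0583]
tcp_rot: [-1.846, -2.542, 0.0]
wrist_force: [-13.5, 0.9, 32.4]
width: -0.003
```

Run:
```python
from h import *
s=bot.read_state(); print(s["time"],s["tool_pos"],s["wrist_force"])
c=cam("wrist");cv2.imwrite("pics/p2_wrist.png",c["color"][:,:,::-1])
c=cam("scene");cr=c["color"][120:245,230:390,::-1]; cv2.imwrite(f"pics/p2_scene.png",cv2.resize(cr,(640,500),interpolation=cv2.INTER_CUBIC))
```

```text
5.3667 [ 0.45993838 -0.01200921  0.05834122] [-13.45601493   0.86831601  32.44090864]
```

View pics/p2_wrist.png

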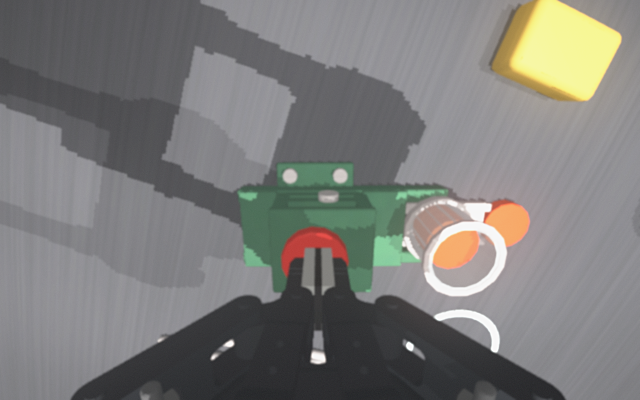

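View pics/p2_scene.png

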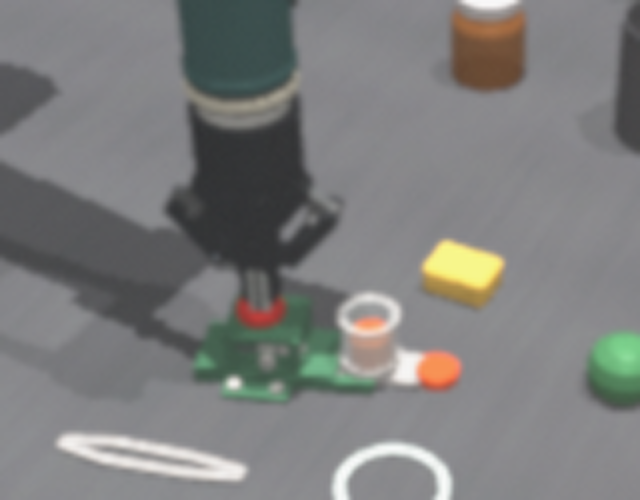

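The plunger is on its stop: the force doubled with no further travel. The slice is out, at about (507,223) in the wrist view. Now I'll release it.

Call:
servo_tool(
  plan=[
    [[0, 0, 0, 0, 0, 0], [0, 0, -0.2, 0, 0, 0], [0, 0, -0.5, 0, 0, 0], [0, 0, -0.8, 0, 0, 0], [0, 0, -1.2, 0, 0, 0], [0, 0, -1.6, 0, 0, 0], [0, 0, -2.0, 0, 0, 0], [0, 0, -2.5, 0, 0, 0], [0, 0, -3.2, 0, 0, 0], [0, 0, -4.2, 0, 0, 0], [0, 0, -5.5, 0, 0, 0], [0, 0, -7, 0, 0, 0], [0, 0, -8, 0, 0, 0], [0, 0, -8, 0, 0, 0], [0, 0, -8, 0, 0, 0]],
  ],
)

```text
time: 6.72
tool_pos: [0.4607, -0.0121, 0.1391]
tcp_rot: [1.845, 2.54, 0.002]
wrist_force: [-0.1, 0.1, -0.5]
width: -0.001
```

```bash
cat > meas.py <<'E'
from h import *
import sys
tag=sys.argv[1]
O=np.array([.536,.0133]);a=np.radians(18);M=np.array([[np.cos(a),np.sin(a)],[-np.sin(a),np.cos(a)]])
s=bot.read_state(); print("t",round(s["time"],2),"tcp",s["tool_pos"].round(4),"F",(M@(s["tool_pos"][:2]-O)*1e3).round(1),s["wrist_force"].round(1),s["width"])
for n in ["wrist","scene","side"]:
    c=cam(n); H=hsv(c); h,sa,v=[H[...,i].astype(int) for i in range(3)]
    def out(name,m,z,amin=20):
        for b,st,ce in blobs(m,amin):
            p=pt(c,ce,z)
            if .4<p[0]<.8 and -.2<p[1]<.2: print(n,name,st,ce.round(1),p.round(4),"F",(M@(p[:2]-O)*1e3).round(1))
    out("orange",(h>=4)&(h<=13)&(sa>140)&(v>190),.010)
    out("white",(sa<30)&(v>190),0,100)
    img=c["color"][:,:,::-1]
    if n!="wrist":
        y0,x0=(150,230) if n=="scene" else (160,270)
        img=cv2.resize(img[y0:y0+115,x0:x0+150],(750,575),interpolation=cv2.INTER_CUBIC)
    cv2.imwrite(f"pics/{tag}_{n}.png",img)
E
python3 meas.py p3
```

```text
t 6.72 tcp [ 0.4607 -0.0121  0.1391] F [-79.5  -0.8] [-0.1  0.1 -0.5] -0.0013390890821299369
wrist orange [439 174  33  33 691] [456.5 189.9] [0.5821 0.0295 0.01  ] F [48.9  1.2]
wrist orange [396 189  28  25 279] [412.5 203.9] [0.5484 0.0042 0.01  ] F [  9.  -12.5]
wrist white [ 378  170   68   66 1254] [415.  205.9] [0.5557 0.0009 0.    ] F [ 14.9 -17.9]
wrist white [384 259  74  59 910] [427.1 280.4] [ 0.6022 -0.0721  0.    ] F [  36.6 -101.7]
wrist white [193 280  92  21 797] [231.5 287.7] [ 0.4068 -0.1447  0.    ] F [-171.7 -110.3]
scene orange [334 209  11   8  65] [338.9 212.2] [0.5862 0.0248 0.01  ] F [51.3 -4.6]
scene white [245 229  47  11 228] [267.9 233.9] [ 0.4389 -0.1339 -0.    ] F [-137.8 -110. ]
scene white [313 231  30  22 237] [327.2 241.4] [ 0.6036 -0.0881  0.    ] F [  33.  -117.3]
side orange [313 223  10   7  59] [317.6 226. ] [0.5811 0.0333 0.01  ] F [49.   5.1]
side white [308 197  34  22 200] [324.2 207.6] [ 0.5833 -0.0736  0.    ] F [ 18.1 -97.3]
side white [350 199  42   6 144] [372.8 201. ] [ 0.4301 -0.146   0.    ] F [-150.  -118.8]
```

View pics/p3_wrist.png

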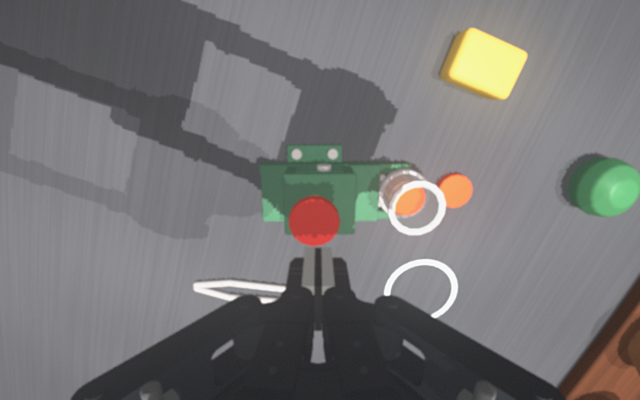

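View pics/p3_scene.png

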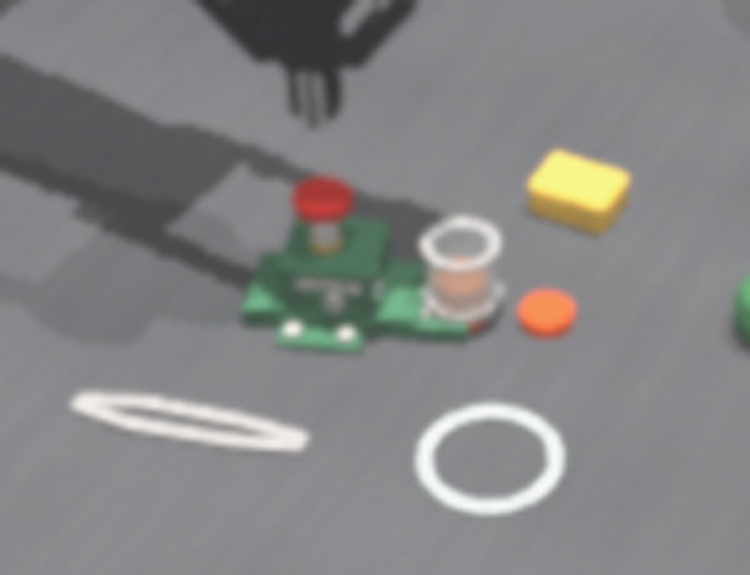

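Call:
servo_tool(
  plan=[
    [[0.5, 1.3, 0, 0, 0, 0], [1.2, 3.8, 0, 0, 0, 0], [2.2, 6.5, 0, 0, 0, 0], [3.2, 9.4, 0, 0, 0, 0], [4, 11.6, 0.3, 0, 0, 0], [4.3, 12.9, 1.2, 0, 0, 0], [4.3, 13.3, 3.2, 0, 0, 0], [4.3, 13.3, 5.5, 0, 0, 0], [4.3, 13.3, 7.5, 0, 0, 0], [4.3, 13.3, 8.7, 0, 0, 0], [4.3, 13.3, 9, 0, 0, 0], [4.3, 13.3, 9, 0, 0, 0]],
  ],
  claw=1.6,
)

```text
time: 7.87
tool_pos: [0.5711, 0.0703, 0.0456]
tcp_rot: [-1.844, -2.539, 0.005]
wrist_force: [-0.3, 0.1, 0.2]
width: 0.186
```

```bash
python3 meas.py p4
```

```text
t 7.87 tcp [0.5711 0.0703 0.0456] F [51.  43.4] [-0.3  0.1  0.2] 0.18607839522133476
wrist orange [300 272  36  41 582] [317.1 285.2] [0.5818 0.0347 0.01  ] F [50.1  6.2]
wrist white [ 85 240  15  13 149] [ 92. 246.] [0.4253 0.0079 0.    ] F [-106.9   29.1]
wrist white [132 240  14  14 151] [138.6 246.2] [0.4575 0.0187 0.    ] F [-72.9  29.4]
scene orange [334 209  11   8  70] [338.9 212.1] [0.5859 0.0251 0.01  ] F [51.1 -4.2]
scene white [245 229  47  11 228] [267.9 233.9] [ 0.4389 -0.1339 -0.    ] F [-137.8 -110. ]
scene white [313 231  30  22 236] [327.2 241.4] [ 0.6034 -0.088   0.    ] F [  32.9 -117.2]
side orange [314 223   8   7  44] [317.5 226.1] [0.5812 0.0336 0.01  ] F [49.3  5.3]
side white [350 199  42   6 146] [372.7 201. ] [ 0.4304 -0.1458  0.    ] F [-149.6 -118.7]
```

View pics/p4_wrist.png

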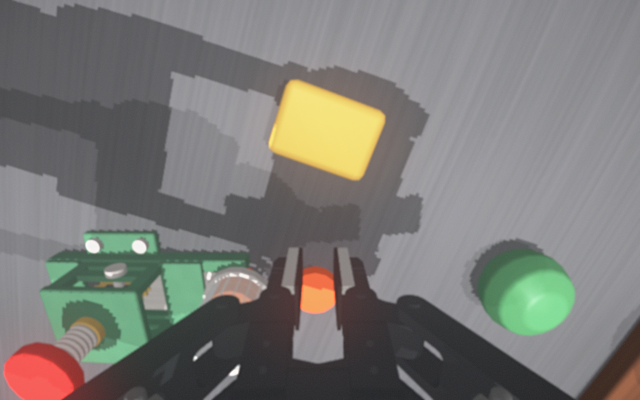

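View pics/p4_scene.png

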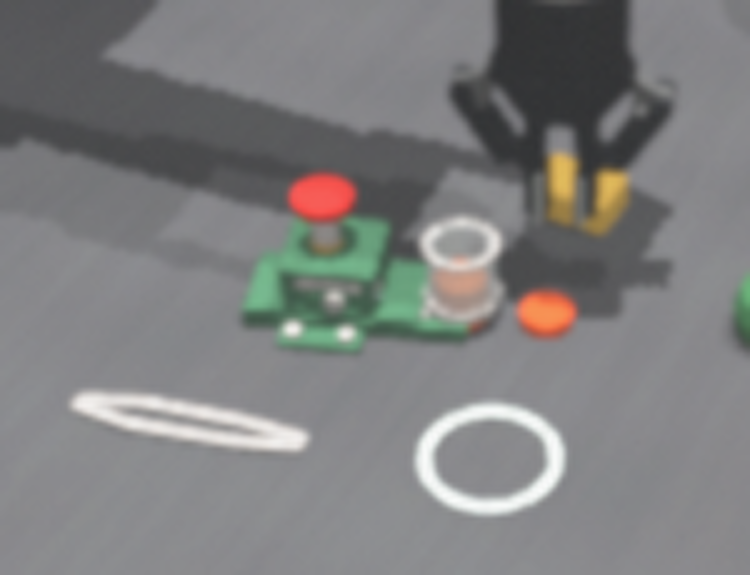

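View pics/p4_side.png

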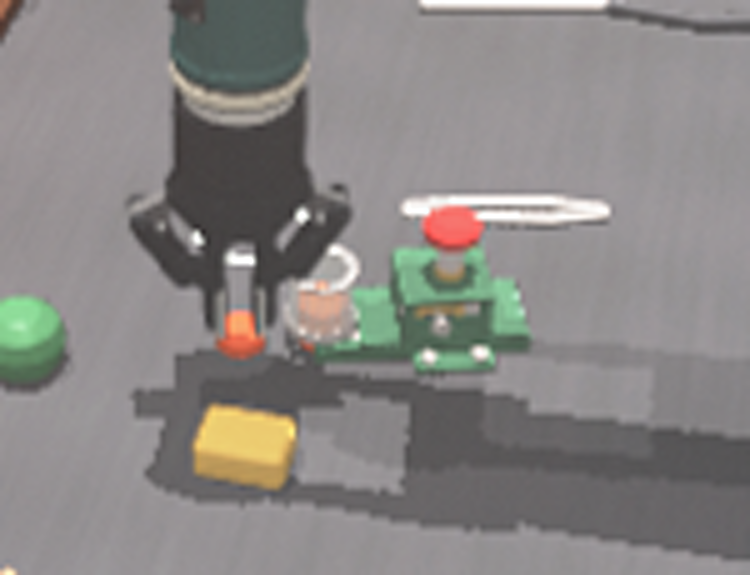

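The open fingers stand 42 mm behind the slice, clear of the tube and the wax. I'll lower them to the bench.

Call:
servo_tool(
  plan=[
    [[0, 0, 1, 0, 0, 0], [0, 0, 2.2, 0, 0, 0], [0, 0, 3.2, 0, 0, 0], [0, 0, 3.8, 0, 0, 0], [0, 0, 4.1, 0, 0, 0], [0, 0, 4.15, 0, 0, 0], [0, 0, 4.15, 0, 0, 0], [0, 0, 4.15, 0, 0, 0]],
  ],
)

```text
time: 8.68
tool_pos: [0.5738, 0.0703, 0.0072]
tcp_rot: [1.846, 2.541, 0.002]
wrist_force: [0.2, 0.7, -0.4]
width: 0.186
```

```bash
python3 meas.py p5 | grep -v white
```

```text
t 8.68 tcp [0.5738 0.0703 0.0072] F [53.6 42.5] [ 0.2  0.7 -0.4] 0.18580662262689665
wrist orange [292 308  45  46 923] [315.  324.7] [0.5836 0.0342 0.01  ] F [51.7  5.2]
scene orange [334 209  11   8  66] [338.9 212.2] [0.5862 0.0246 0.01  ] F [51.2 -4.8]
side orange [314 223   7   8  38] [317.  225.9] [0.583  0.0329 0.01  ] F [50.8  4.2]
```

View pics/p5_scene.png

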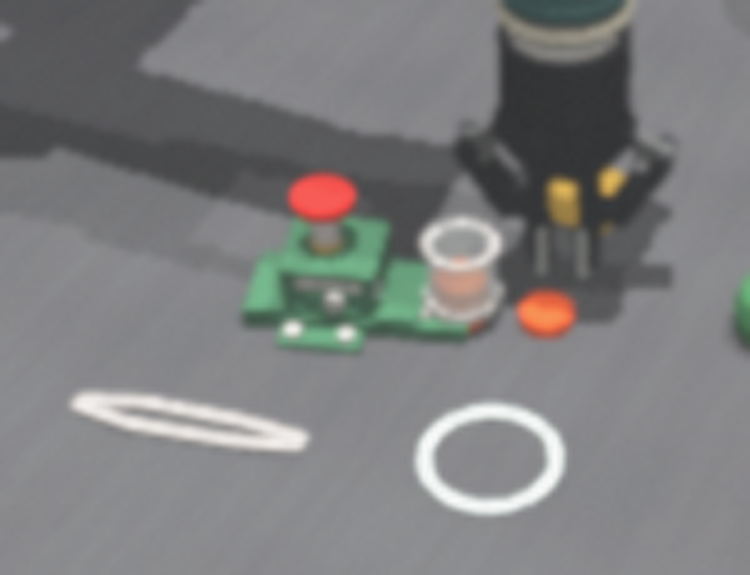

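Call:
servo_tool(
  plan=[
    [[0, 0, 0.3, 0, 0, 0], [0, 0, 0.4, 0, 0, 0], [-0.2, 0, 0.4, 0, 0, 0], [-0.6, 0, 0.4, 0, 0, 0], [-0.9, 0, 0.4, 0, 0, 0], [-1, 0, 0.4, 0, 0, 0], [-1, 0, 0.4, 0, 0, 0]],
  ],
)

```text
time: 9.42
tool_pos: [0.5773, 0.0603, 0.0036]
tcp_rot: [1.846, 2.54, 0.002]
wrist_force: [0.8, -0.7, -0.3]
width: 0.184
```

Call:
servo_tool(
  plan=[
    [[-0.25, 0, 0, 0, 0, 0], [-0.5, 0, 0, 0, 0, 0], [-0.75, 0.05, 0, 0, 0, 0], [-1, 0.15, 0, 0, 0, 0], [-1.3, 0.25, 0, 0, 0, 0], [-1.6, 0.35, 0, 0, 0, 0], [-1.9, 0.45, 0, 0, 0, 0], [-2.2, 0.55, 0, 0, 0, 0], [-2.5, 0.65, 0, 0, 0, 0], [-2.8, 0.75, 0, 0, 0, 0], [-3.1, 0.8, 0, 0, 0, 0], [-3.4, 0.85, 0, 0, 0, 0], [-3.7, 0.9, 0, 0, 0, 0], [-4, 0.9, 0, 0, 0, 0], [-4.1, 0.9, 0, 0, 0, 0], [-4.2, 0.9, 0, 0, 0, 0]],
  ],
)

```text
time: 10.75
tool_pos: [0.5989, 0.0229, 0.0037]
tcp_rot: [1.847, 2.54, 0.002]
wrist_force: [0.6, -0.8, 0.7]
width: 0.187
```

```bash
python3 meas.py p6
```

```text
t 10.75 tcp [0.5989 0.0229 0.0037] F [ 62.8 -10.3] [ 0.6 -0.8  0.7] 0.18721253837211352
wrist orange [135 270  45  32 665] [156.2 286.8] [ 0.5219 -0.0136  0.01  ] F [-21.7 -21.2]
wrist orange [ 293  288   38   48 1155] [312.5 312.8] [ 0.6041 -0.0033  0.01  ] F [ 59.6 -36.9]
wrist white [ 38 176  11  17 151] [ 43.7 183.4] [0.4529 0.0201 0.    ] F [-76.9  32.1]
wrist white [156 217  39  10 183] [177.2 221.2] [0.5231 0.0213 0.    ] F [-9.8 11.6]
wrist white [  76  256  121  100 2486] [126.6 288.8] [ 0.5019 -0.0289  0.    ] F [-45.4 -29.6]
wrist white [210 365  30  35 189] [221.7 383.8] [ 0.568  -0.0816  0.    ] F [   1.1 -100.2]
wrist white [  0 382  67  18 570] [ 31.7 390.7] [ 0.4446 -0.1358  0.    ] F [-133.  -113.6]
scene orange [335 218   9   8  52] [339.1 221.3] [ 0.6034 -0.0104  0.01  ] F [ 56.8 -43.3]
scene white [244 229  48  11 230] [267.8 233.9] [ 0.4386 -0.134   0.    ] F [-138.2 -110. ]
scene white [313 231  30  22 237] [327.2 241.4] [ 0.6036 -0.088   0.    ] F [  33.  -117.3]
side orange [311 216   5   6  23] [312.9 218.3] [0.6042 0.     0.01  ] F [ 60.7 -33.7]
side white [350 199  42   6 147] [372.6 201. ] [ 0.4308 -0.1458 -0.    ] F [-149.2 -118.8]
```

View pics/p6_scene.png

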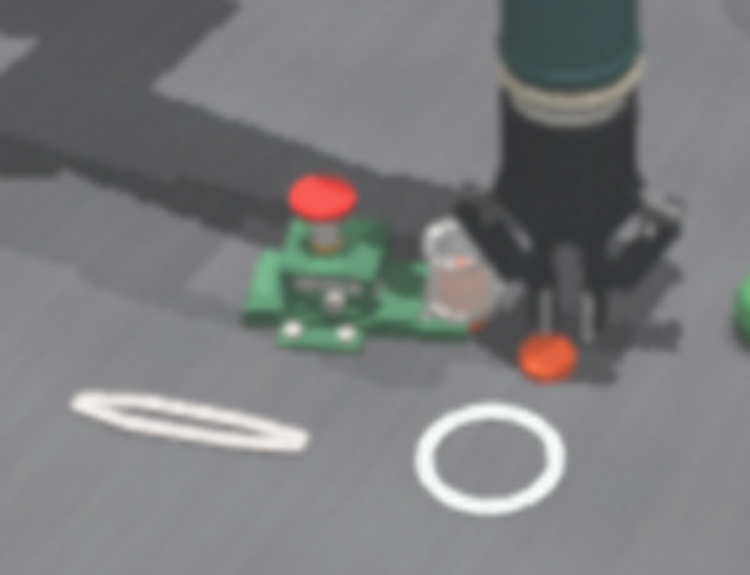

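View pics/p6_wrist.png

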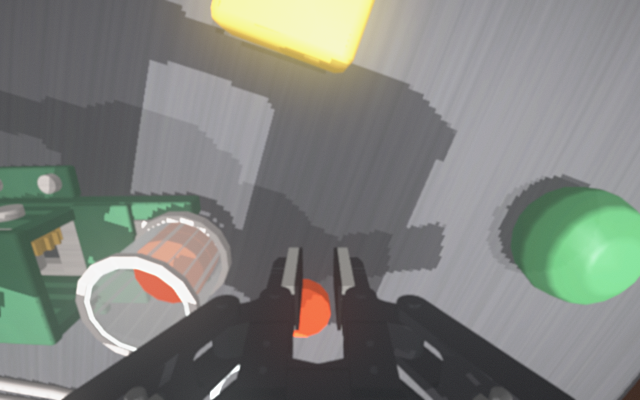

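Call:
servo_tool(
  plan=[
    [[-0.25, 0, 0, 0, 0, 0], [-0.6, 0, 0, 0, 0, 0], [-1, -0.1, 0, 0, 0, 0], [-1.4, -0.2, 0, 0, 0, 0], [-1.8, -0.35, 0, 0, 0, 0], [-2.2, -0.5, 0, 0, 0, 0], [-2.6, -0.65, 0, 0, 0, 0], [-3, -0.8, 0, 0, 0, 0], [-3.4, -0.95, 0, 0, 0, 0], [-3.8, -1.1, 0, 0, 0, 0], [-4.2, -1.25, 0, 0, 0, 0], [-4.6, -1.4, 0, 0, 0, 0], [-5, -1.55, 0, 0, 0, 0], [-5.4, -1.7, 0, 0, 0, 0], [-5.8, -1.9, 0, 0, 0, 0], [-6.2, -2.1, 0, 0, 0, 0], [-6.5, -2.3, 0, 0, 0, 0], [-6.7, -2.4, 0, 0, 0, 0], [-6.8, -2.5, 0, 0, 0, 0], [-6.8, -2.5, 0, 0, 0, 0]],
  ],
)

```text
time: 12.57
tool_pos: [0.5959, -0.0496, 0.0037]
tcp_rot: [1.847, 2.54, 0.002]
wrist_force: [0.4, 0.4, -0.5]
width: 0.188
```

```bash
python3 meas.py p7
```

```text
t 12.57 tcp [ 0.5959 -0.0496  0.0037] F [ 37.6 -78.3] [ 0.4  0.4 -0.5] 0.18845485015937624
wrist orange [175 128  10  12  25] [179.9 134.6] [ 0.5176 -0.0047  0.01  ] F [-23.1 -11.5]
wrist orange [186 140  27  12  53] [198.6 146.9] [ 0.5266 -0.0076  0.01  ] F [-15.4 -17. ]
wrist orange [ 299  285   38   49 1553] [317.9 309.9] [ 0.6033 -0.0731  0.01  ] F [  37.3 -103. ]
wrist white [  97   27  179  161 9110] [187. 106.] [0.5145 0.0067 0.    ] F [-22.5   0.3]
wrist white [303 257  30  12 229] [317.6 262. ] [ 0.596  -0.0512  0.    ] F [ 37.2 -79.9]
wrist white [240 266  31  37 345] [254.5 284.9] [ 0.5674 -0.0755  0.    ] F [  2.4 -94.2]
wrist white [   0  296  129   42 2505] [ 62.4 321. ] [ 0.4628 -0.1379  0.    ] F [-116.4 -121.2]
scene orange [326 233  10   8  64] [330.6 236.5] [ 0.6082 -0.0758  0.01  ] F [  41.1 -107. ]
scene white [244 228  47  12 226] [267.1 233.8] [ 0.4365 -0.1346  0.    ] F [-140.3 -109.9]
scene white [313 236  30  17 152] [326.9 245.8] [ 0.6103 -0.1033  0.    ] F [  34.6 -133.9]
side orange [317 203   5   7  21] [319.  205.5] [ 0.5999 -0.0683  0.01  ] F [ 35.6 -97.4]
side white [351 199  41   6 143] [373.2 201. ] [ 0.4289 -0.1461  0.    ] F [-151.1 -118.5]
```

View pics/p7_scene.png

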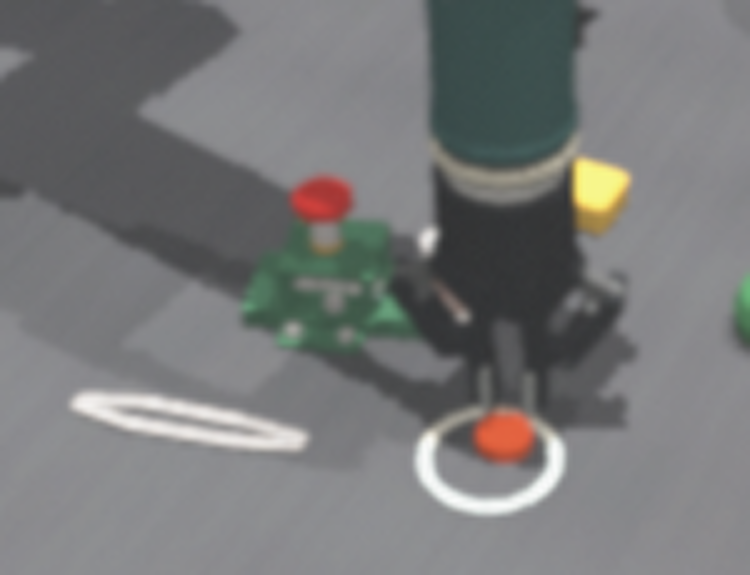

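View pics/p7_wrist.png

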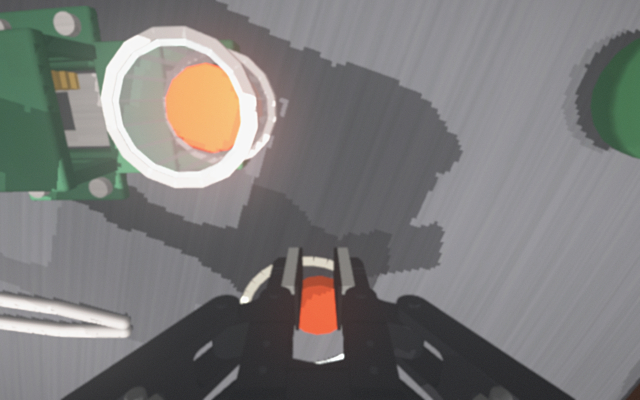

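Call:
servo_tool(
  plan=[
    [[-0.2, -0.05, 0, 0, 0, 0], [-0.45, -0.15, 0, 0, 0, 0], [-0.7, -0.3, 0, 0, 0, 0], [-0.9, -0.4, 0, 0, 0, 0], [-1.0, -0.45, 0, 0, 0, 0], [-1.1, -0.5, 0, 0, 0, 0], [-1.1, -0.5, 0, 0, 0, 0], [-1.1, -0.5, 0, 0, 0, 0]],
  ],
)

```text
time: 13.38
tool_pos: [0.5947, -0.0613, 0.0037]
tcp_rot: [1.846, 2.54, 0.002]
wrist_force: [-0.4, -0.6, -0.3]
width: 0.189
```

Call:
servo_tool(
  plan=[
    [[0.2, 0, 0, 0, 0, 0], [0.6, 0, 0, 0, 0, 0], [1.2, 0, 0, 0, 0, 0], [1.6, 0, -0.3, 0, 0, 0], [1.9, 0, -1.2, 0, 0, 0], [2, 0, -3, 0, 0, 0], [2, 0, -5.5, 0, 0, 0], [2, 0, -8, 0, 0, 0], [2, 0, -10.5, 0, 0, 0], [2, 0, -13, 0, 0, 0], [2, 0, -15, 0, 0, 0], [2, 0, -16, 0, 0, 0], [2, 0, -16, 0, 0, 0]],
  ],
)

```text
time: 14.47
tool_pos: [0.5904, -0.0423, 0.1677]
tcp_rot: [1.842, 2.536, 0.008]
wrist_force: [0.3, -0.2, 0.1]
width: 0.189
```

```bash
python3 meas.py p8
```

```text
t 14.47 tcp [ 0.5904 -0.0423  0.1677] F [ 34.6 -69.7] [ 0.3 -0.2  0.1] 0.18862556986275894
wrist orange [261  94  30  38 182] [281.5 115.1] [0.5383 0.011  0.01  ] F [ 1.5 -2.9]
wrist orange [300 209  29  29 578] [314.1 223.7] [ 0.6011 -0.0845  0.01  ] F [  31.7 -113.2]
wrist white [200  68  12  12 103] [205.6  73.5] [0.4588 0.0252 0.    ] F [-69.8  35.2]
wrist white [ 242   85   59   59 1185] [269.8 112.9] [0.5261 0.0087 0.    ] F [-10.8  -1.3]
wrist white [ 277  188   74   68 1228] [313.8 221.1] [ 0.601  -0.0858  0.    ] F [  31.2 -114.3]
wrist white [  90  209  128   26 1496] [153.7 222.4] [ 0.4347 -0.141   0.    ] F [-144.  -115.4]
scene orange [323 235  11   9  88] [328.1 239. ] [ 0.6061 -0.0873  0.01  ] F [  35.6 -117.4]
scene white [244 228  48  12 219] [267.3 233.9] [ 0.4374 -0.1347  0.    ] F [-139.5 -110.3]
scene white [313 233  30  20 187] [326.8 243.9] [ 0.6068 -0.097   0.    ] F [  33.2 -126.8]
side orange [315 201   9   6  43] [319.2 203.4] [ 0.6019 -0.079   0.01  ] F [  34.1 -108.1]
side white [308 197  34  22 179] [324.9 207.1] [ 0.5815 -0.0763  0.    ] F [ 15.6 -99.3]
side white [350 199  42   6 145] [372.7 201. ] [ 0.4304 -0.1458  0.    ] F [-149.6 -118.7]
```

View pics/p8_scene.png

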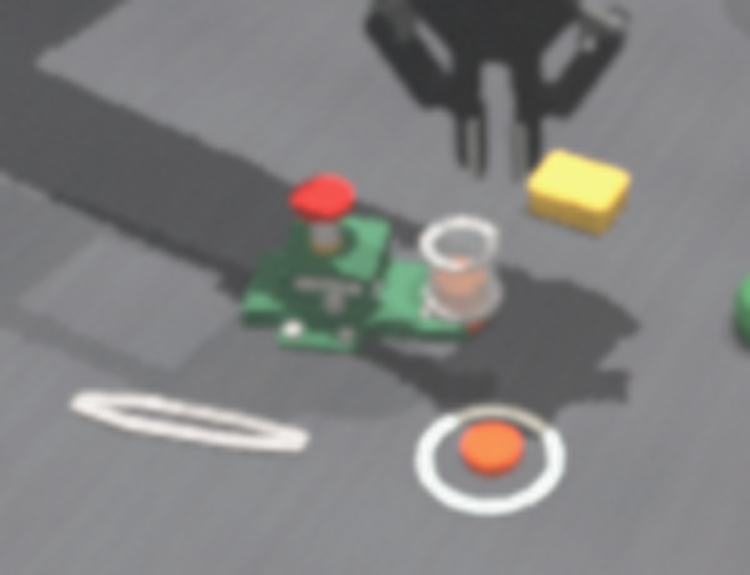

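View pics/p8_side.png

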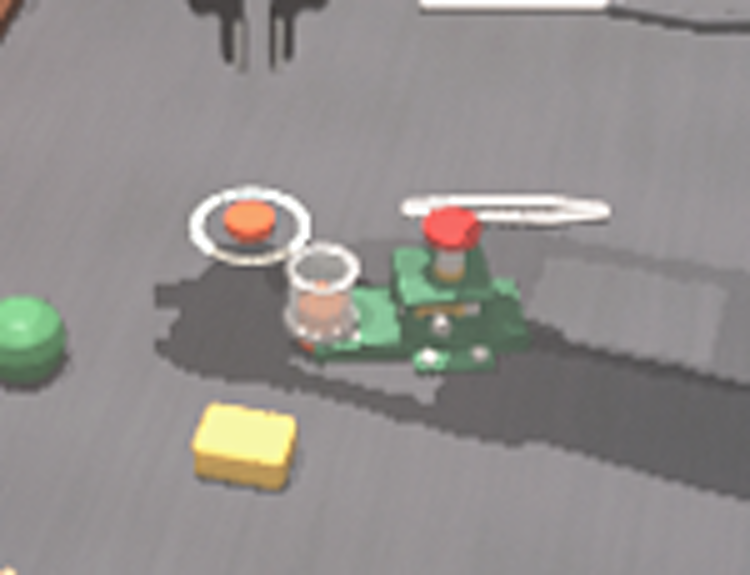

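View pics/p8_wrist.png

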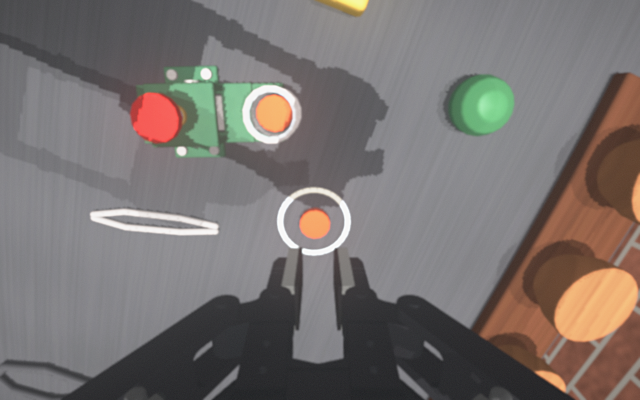

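The slice lies flat at about (314,224) in the wrist view, with the ring around it centred at about (314,221). The plunger is up, and the other slices, the wax, the paperweight and the tweezers have not moved. The robot touches nothing, so I'm handing in.

```bash
python3 -c "
from workcell import finish_job
print(finish_job())"
```

```text
the job is handed in; nothing more can be done
None
```

The job is done and handed in at about 14.5 s of the 48 s allowed: one slice came out of the feeder and now lies flat inside the chalk ring.

- **Press:** I pressed the red plunger once, slowly, with the fingers shut. It reached its stop at a TCP height of 58.3 mm, where the force rose from 16 to 32 N with no further travel. I then let it come back up. One slice came out, about 50 mm in front of the magazine axis.
- **Push:** I pushed the slice flat along the bench between the two slightly open fingertips, first clear of the tube and then into the ring. The fingers then backed off and rose 16 cm.
- **Slice in the ring:** The wrist camera puts the slice within about 1 to 2 mm of the ring's centre, with up to 18 mm allowed. The scene and side cameras also show it wholly inside the ring.
- **Everything else:** The plunger is up and the remaining slices are in the tube. The wax, paperweight and tweezers show no movement. I did not check the jacks, paddle, tin and jar at the end, but the arm never went near them.
- **Disagreements:** The cameras differed by up to about 5 mm in absolute position. The last scene and side readings of the ring's centre were off because a shadow or the tube's rim spoiled the outline. I relied on the wrist measurement and on the pictures themselves.

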